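# Load and close the swab-tube transport rack

## Task

Take the capped swab tube out of the small wooden stand and put it upright and fully home in the free hole of the white rack, without tipping it over, pulling out the other tubes or shoving the jar, the cup or the phone about. Then swing the rack's steel hold-down bar shut over the caps until it meets its stop. Fasten it: push the captive knob on the end of the bar all the way down and, keeping it down, turn it a quarter turn clockwise, so that it stays down when you let go.

Things in the scene. Friction and masses are not known exactly. Their poses are not given: they have to be found in the camera images.
- rack: White tube rack, fixed. Origin on the desk under the middle hole; x along the row towards the pivot post, y left, z up. Block 130 x 56 x 60 mm high; three 20 mm holes at x = -36, 0, +36 mm, 50 mm deep (floor 10 mm above the desk). Pivot post at x = 85 mm. Aluminium catch post 40 x 44 mm at x = -85 mm, socket top 92 mm high; on its -y side a thin stop plate 112 mm high that the shut bar meets.
- free_hole (a point): Centre of the mouth of the free hole (rack x = -36 mm, the one nearest the catch post), 60 mm above the desk; its axes are the rack's.
- tube: The swab tube to load, upright in the wooden stand. 90 mm tall: clear body of 16 mm diameter, white cap of 21 mm diameter over the top 21 mm. Origin at the centre of its underside, z up along the tube. Standing home in the rack its top is 100 mm above the desk.
- tube_mid: Identical to tube, and already standing home in the rack: in the middle hole.
- tube_far: Identical to tube, and already standing home in the rack: in the hole next to the pivot post.
- stand: Wooden block 58 x 58 x 38 mm holding the tube, fixed to the desk. Origin at the centre of its underside; hole of 20 mm diameter in its middle, 30 mm deep (hole floor 8 mm above the desk).
- bar (a joint): Hold-down bar about its upright pivot (rad): 0 = shut against the stop, pointing from the pivot along the rack's -x; grows as it opens to the rack's left (+y), clockwise from above, to 1.9. Stays where left. Flat steel 24 mm wide, underside 104, top 112 mm above the desk; 170 mm from pivot axis to knob axis.
- bar_pivot (a point): Point on the bar's pivot axis at the height of the bar's top face, 112 mm above the desk; axes are the rack's.
- stem (a joint): How far the captive knob is pushed down (m): 0 = up (a 4 to 9 N spring lifts it when it is not caught), 0.018 = fully down. Must be at least 0.016 down to turn under the catch; caught, it rests at about 0.015.
- knob (a joint): Turn of the captive knob (rad), growing clockwise from above: 0 = wing along the bar (the cross lug on its shaft fits the socket's slot; it enters up to about 0.5), 1.55 = stop, wing across the bar (caught). Turns freely while up.
- knob_grip (a point): Point on the knob's axis in the middle of its wing's height: 152 mm above the desk when up. Black wing 38 mm long, 13 mm thick, 27 mm tall (13 mm above to 14 mm below this point) standing on a disc of 38 mm diameter, 8 mm thick. x lies along the wing, z up.
- jar: Bystander: clear specimen jar with white lid, 60 mm diameter, 75 mm tall, origin under its centre. To be left alone.
- cup: Bystander: steel cup of wooden tongue depressors, 68 mm diameter, cup 85 mm and sticks about 132 mm tall, origin under its centre. To be left alone.
- phone: Bystander: white phone 145 x 72 x 9 mm lying on a pink form, origin under its centre. To be left alone.

How it is judged (in metres and radians):
On the way, in this order (a step that is already met when the one before it is completed fails the run):
1. the tube from the stand stands fully home in the free hole (z of tube in the frame of rack below 0.014 m and angle between tube's own z axis and vertical below 0.12 rad and horizontal distance between tube and free_hole below 0.004 m), for 0.2 s.
2. the hold-down bar is swung shut over the caps (value of joint bar below 0.05 rad), for 0.2 s.
3. the knob is pushed down and turned so that it is caught (value of joint stem above 0.012 m and value of joint knob above 1.05 rad), for 0.2 s.
At the end, for the whole second after the job is handed in: All three tubes stand in the rack, fully home (underside within 4 mm of the hole floor, within 0.12 rad of upright), the loaded one at rest and centred within 4 mm in the free hole; the bar is shut (joint under 0.05 rad); the knob, let go, stays at least 12 mm down and turned at least 1.05 rad (all of step 1 and all of step 3 and z of each of tube_mid, tube_far in the frame of rack below 0.014 m and angle between each of tube_mid, tube_far's own z axis and vertical below 0.12 rad and value of joint bar below 0.05 rad and linear speed of tube below 0.02 m/s); the robot touches nothing.
It fails at once if the tube is tipped over (more than 0.8 rad from upright) (angle between tube's own z axis and vertical above 0.8 rad).
It fails at once if another tube is pulled up out of the rack by more than 30 mm (z of any of tube_mid, tube_far in the frame of rack above 0.04 m).
It fails at once if the jar, the cup or the phone is shoved by more than 40 mm (distance of any of jar, cup, phone from where it was at the start of the episode above 0.04 m).
It also fails if it takes over 67 s, if anything falls off the work surface, if the arm or the gripper's body presses on something with over 40 N, if the wrist force passes 120 N, or if a joint passes its speed limit or range.

## Robot

A 6-joint arm with a two-finger parallel gripper is mounted at the origin on the work surface. World frame = base frame: x ahead of the robot, y to its left, z up, the work surface at z = 0. Lengths are in mm, angles in rad, forces in N, time in s.
With the tool pointing down it reaches from about 325 to 925 mm from the base axis. Payload 3.1 kg.
Tool frame: the origin (TCP) lies on the centre line of the jaws, within the pads' length; the fingertips stand 25 mm ahead of it and the grasp point (between the pads) lies 6 mm ahead of it; z points along the fingers, y is the line along which they close (so a half turn about z gives the same grasp; the last joint's range is limited). The gripper opens to 85 mm and grips with 20 to 120 N. Pads are 22 mm wide; open, the fingers measure 114 mm over their backs; the gripper's body (76 mm by 85 mm) begins 54 mm behind the grasp point. The pads swing forward as they close: fully open they stand 13 mm farther back than shut.
Start: joints at [1.159, 0.217, 1.613, -0, 1.311, -0.112], TCP at [184.562, 597.14, 256.3] pointing down, gripper open.
Joint ranges: [-2.75, 2.75], [-0.78, 2.1], [0.31, 2.55], [-1.13, 4.27], [0.13, 2.63], [-2.58, 2.58]. Speed limits (rad/s): [2.79, 2.79, 3.14, 3.14, 3.14, 3.14].

## Interface

Orientations are given as a 3x3 rotation matrix whose columns are the frame's x, y, z axes.
In Python, from rig import manip, effector, ik, cams, order gives the robot as it stands. Calls block until the motion is done:
- manip.move_ptp(position, orientation): joint-space move of the TCP to a pose.
- manip.movel(position, rot=None, rate=150): straight line of the TCP; rot=None keeps the orientation; rate is the mean speed in mm/s.
- manip.movej(angles): joint-space move.
- effector.gripper_open() and effector.close(newtons=None): open the fingers fully, or close them until they stop; newtons is the grip in N (None keeps the last).
- manip.dwell(seconds).
- ik(position, orientation): joint angles nearest the present ones, or None.
- manip.observe(): the state.
- cams.camera(name): name is "scene" or "top" or "wrist"; returns a dict with "img" (420x560x3 uint8, blue, green, red), "range_z" (420x560 float32, mm along the optical axis (not along the pixel's ray), 0 where there is no reading), "camera_matrix" (3x3 intrinsics, pixels), "dist" ([k1, k2, p1, p2, k3] as OpenCV has them; the pictures are not rectified), "position" and "orientation" of the camera in the world. Camera axes: x right, y down, z forward; pixel columns grow to the right and rows downward; lengths in mm; the calibration is good to about 2 mm. A picture is of the moment at which its call begins.
A pose or a line that the arm cannot do raises manip.MotionError and nothing moves.
- order.hand_in(): hands the job in; it is judged then, once.
The state is a dict: "clock": time; "joints": joint angles; "joint_vel": joint speeds; "joint_torque": joint torques, N m; "ee_pos": TCP position; "orientation": TCP orientation; "wrist_force": force on the tool from outside, world axes, zero at the start; "wrist_torque": the same for the moment, N m; "opening": opening from 0.0 (shut) to 1.0 (fully open); "finger_force": force on a finger pad.
Only numpy, scipy, OpenCV 4.12 (cv2) and the standard library are available. Lean on these libraries where they do the work, as an engineer would, in place of code of your own. Each camera call takes 0.05 s, during which the arm holds its last target. There are 200 camera calls.

## Working session

There is one attempt and no reset: what is moved stays moved. The work goes in short steps, each a Python script; the robot and the scene stay as the last script left them, time stands still between calls to the robot, and variables do not carry over. Pictures are saved under pics/ and viewed, at most 10 in all, crops included, and the job is handed in when it is done.

```bash
ls; mkdir -p pics
python3 - <<'E'
from rig import manip,effector,ik,cams,order
import cv2,pickle
for n in("top","scene"):
    c=cams.camera(n); cv2.imwrite(f"pics/{n}0.png",c["img"]); pickle.dump(c,open(f"{n}0.pkl","wb"))
    print(n,c["position"],c["orientation"],c["camera_matrix"],c["dist"])
print(manip.observe())
E
```

```text
pics
top [ 338.0125347    55.05538014 1342.15188217] [[ 0.01421382 -0.99105583  0.13268877]
 [-0.99989078 -0.01355053  0.00590057]
 [-0.00404979 -0.13275815 -0.99114019]] [[471.82350335   0.         283.82198563]
 [  0.         471.82350335 208.80855087]
 [  0.           0.           1.        ]] [-0.06518484  0.          0.          0.          0.        ]
scene [1273.90170274  387.25206335 1148.57117089] [[-3.98337189e-01  7.12100927e-01 -5.78134720e-01]
 [ 9.17238748e-01  3.09765719e-01 -2.50436177e-01]
 [ 7.50483302e-04 -6.30045609e-01 -7.76557768e-01]] [[539.8414174    0.         282.06007487]
 [  0.         539.8414174  199.88477005]
 [  0.           0.           1.        ]] [-0.00318215  0.          0.          0.          0.        ]
{'clock': 0.1, 'joints': array([ 1.15879379e+00,  2.17698522e-01,  1.61481161e+00,  1.69503421e-05,
        1.31128514e+00, -1.12184436e-01]), 'joint_vel': array([ 0.00082266, -0.00169819, -0.00286982, -0.00111413,  0.00023706,
       -0.00167109]), 'joint_torque': array([-3.31457859e-04, -3.98077798e+01, -3.04968596e+01, -1.63323607e-04,
        4.21067220e-03, -3.55298050e-05]), 'ee_pos': array([184.27804959, 596.49221108, 255.06668585]), 'orientation': array([[-9.55388820e-01,  2.95349618e-01, -8.97036413e-04],
       [ 2.95350864e-01,  9.55386739e-01, -2.01173725e-03],
       [ 2.62850865e-04, -2.18693175e-03, -9.99997574e-01]]), 'wrist_force': array([0.43202766, 0.18457477, 0.65519625]), 'wrist_torque': array([-0.02100307, -0.01026334,  0.05515704]), 'finger_force': 0.0, 'opening': 1.002152609588084}
```

View pics/top0.png

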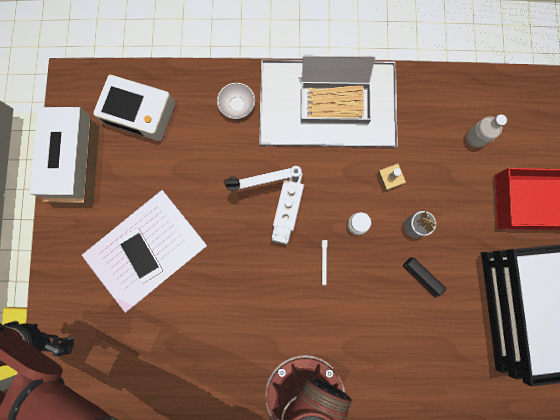

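View pics/scene0.png

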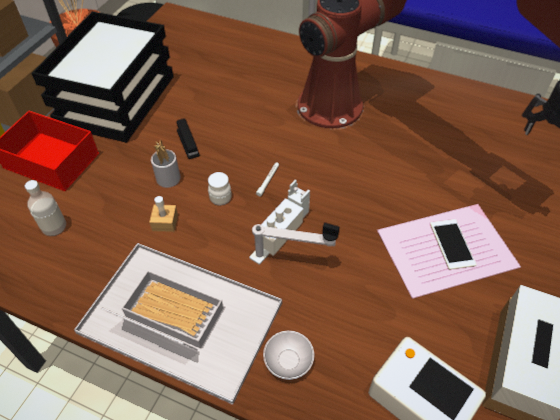

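Top view: the pivot post is at (296,172), the catch post at (281,238), the knob at (232,183), the stand and cap at (391,178)/(396,173), the jar at (360,223) and the cup at (423,223). I'll get coarse positions from these, then look from close by with the wrist camera.

```bash
cat > h.py <<'E'
import numpy as np,cv2,pickle
from rig import manip,effector,ik,cams,order
def ray(c,uv):
    p=cv2.undistortPoints(np.array(uv,float).reshape(-1,1,2),c["camera_matrix"],np.array(c["dist"])).reshape(-1,2)
    return np.c_[p,np.ones(len(p))]@np.array(c["orientation"]).T
def plane(c,uv,z):
    d=ray(c,uv);o=np.array(c["position"]);return o+d*((z-o[2])/d[:,2])[:,None]
def project(c,P):
    R=np.array(c["orientation"]);q=(np.atleast_2d(P)-c["position"])@R
    return cv2.projectPoints(q,np.zeros(3),np.zeros(3),c["camera_matrix"],np.array(c["dist"]))[0].reshape(-1,2)
def cloud(c):
    h,w=c["range_z"].shape;v,u=np.mgrid[:h,:w]
    d=ray(c,np.c_[u.ravel(),v.ravel()]);P=np.array(c["position"])+d*c["range_z"].reshape(-1,1)
    return P.reshape(h,w,3)
def down(a):  # tool y axis at angle a in the world xy plane, z down
    y=np.array([np.cos(a),np.sin(a),0]);z=np.array([0,0,-1.]);return np.c_[np.cross(y,z),y,z]
def snap(n,f):
    c=cams.camera(n);cv2.imwrite(f"pics/{f}.png",c["img"]);pickle.dump(c,open(f"{f}.pkl","wb"));return c
E
python3 - <<'E'
from h import *
c=pickle.load(open("top0.pkl","rb"))
for n,uv,z in[("pivot",(296,172),112),("catch",(281,238),92),("knob",(232,183),160),("cap",(396,173),98),("jar",(360,223),75),("cup",(423,223),85)]:
    print(n,plane(c,[uv],z)[0].round(),cloud(c)[uv[1],uv[0]].round())
piv=plane(c,[(296,172)],112)[0];cat=plane(c,[(281,238)],92)[0];cap=plane(c,[(396,173)],98)[0]
a=np.arctan2(*(piv-cat)[[1,0]]);print("yaw",a)
mid=(piv+cat)/2
tgt=mid+[-60,0,0];tgt[2]=330
for b in(0,np.pi):
    print(ik(tgt,down(a+np.pi/2+b)))
manip.move_ptp(tgt,down(a+np.pi/2+(0 if ik(tgt,down(a+np.pi/2)) is not None and abs(ik(tgt,down(a+np.pi/2))[5])<1.7 else np.pi)))
w=snap("wrist","w1");print(w["position"],w["orientation"].round(3),manip.observe()["ee_pos"],manip.observe()["orientation"].round(3),manip.observe()["joints"].round(2),manip.observe()["clock"])
E
```

```text
pivot [602.  31. 112.] [600.  32. 119.]
catch [427.  69.  92.] [428.  69.  75.]
knob [561. 195. 160.] [559. 194. 169.]
cap [ 606. -239.   98.] [ 606. -239.   98.]
jar [ 472. -144.   75.] [ 472. -144.   76.]
cup [ 473. -312.   85.] [ 471. -308.   99.]
yaw -0.21126256215128922
[-4.38215906e-02 -2.08336569e-01  1.90252058e+00 -4.44089210e-16
  1.44740864e+00 -1.40335536e+00]
[-4.38215906e-02 -2.08336569e-01  1.90252058e+00 -4.44089210e-16
  1.44740864e+00  1.73823730e+00]
[390.2503769   64.37928035 448.42656194] [[ 0.209  0.944  0.255]
 [ 0.978 -0.202 -0.055]
 [-0.     0.261 -0.965]] [454.53893458  50.77688954 329.89176338] [[-0.978  0.209 -0.   ]
 [ 0.209  0.978  0.   ]
 [ 0.     0.    -1.   ]] [-0.04 -0.21  1.9   0.    1.45 -1.4 ] 2.35
```

View pics/w1.png

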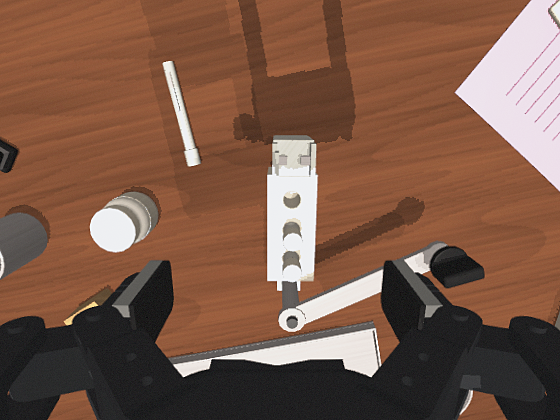

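The wrist view is good: free hole at (292,200), caps at (292,232) and (291,265), pivot at (291,320), knob at (460,265). I'll measure the rack by height slices from the depth data.

Run:
```python
from h import *
c=pickle.load(open("w1.pkl","rb"));P=cloud(c);z=P[...,2]
v,u=np.mgrid[:420,:560]
def comp(m,lab,zz,minA=30):
    n,l,s,ce=cv2.connectedComponentsWithStats(m.astype(np.uint8))
    for i in range(1,n):
        if s[i,4]>=minA:
            k=l==i;r=cv2.minAreaRect(np.c_[u[k],v[k]].astype(np.float32))
            box=plane(c,cv2.boxPoints(r),zz)[:,:2]
            print(lab,s[i,4],ce[i].round(1),"ctr",plane(c,[r[0]],zz)[0,:2].round(1),"sides",np.linalg.norm(box[1]-box[0]).round(1),np.linalg.norm(box[2]-box[1]).round(1),"ang",np.arctan2(*(box[1]-box[0])[::-1]).round(3),"medz",np.median(z[k]).round(1))
roi=(v<345)&(u>180)&(u<500)
roi&=~((u>380)&(u<440)&(v>255)&(v-255>(u-440)*1))  # finger
comp(roi&(abs(z-60)<3),"block",60)
comp(roi&(abs(z-99.5)<3)&(u<330),"caps",100,15)
comp(roi&(abs(z-112)<4),"bar",112)
comp(roi&(z>155)&(z<175),"knob",165)
comp(roi&(abs(z-92)<3)&(v<180),"catch",92,10)
# hole: non-60 hole inside the block top
b=(roi&(abs(z-60)<3)).astype(np.uint8)
cs,h=cv2.findContours(b,cv2.RETR_CCOMP,cv2.CHAIN_APPROX_NONE)
for k,hh in zip(cs,h[0]):
    if hh[3]>=0 and len(k)>15:
        e=cv2.fitEllipse(k);print("hole",e,plane(c,[e[0]],60)[0].round(1))
g=cv2.resize(c["img"][125:345,230:500],None,fx=2.9,fy=2.7,interpolation=cv2.INTER_CUBIC);cv2.imwrite("pics/w1c.png",g)
```

```text
block 34 [290.5 138. ] ctr [419.5  73.4] sides 0.0 35.9 ang 0.0 medz 60.1
block 3873 [290.5 223.7] ctr [520.1  54.1] sides 54.7 131.5 ang 1.36 medz 60.8
block 34 [289.4 289.5] ctr [599.   35.4] sides 18.5 8.8 ang 1.433 medz 60.2
caps 294 [292.2 241.3] ctr [521.9  52.9] sides 19.8 20.8 ang 2.177 medz 100.7
caps 280 [291.6 272.5] ctr [557.  45.] sides 20.6 20.9 ang 2.191 medz 100.7
bar 102 [276.5 164.7] ctr [437.3  54. ] sides 2.9 24.1 ang 1.36 medz 113.0
bar 247 [429.6 249. ] ctr [556.9 190. ] sides 38.7 12.2 ang 1.884 medz 112.3
bar 2320 [331.5 300. ] ctr [593.8  81.1] sides 122.0 32.8 ang 1.783 medz 112.7
knob 735 [461.4 275.1] ctr [561.6 197.2] sides 40.0 19.0 ang 1.618 medz 164.8
catch 118 [273.3 157.7] ctr [434.6  52. ] sides 4.0 33.5 ang 1.36 medz 93.0
catch 256 [310.2 160.5] ctr [442.7  85. ] sides 15.1 33.6 ang 1.361 medz 92.9
catch 72 [282.5 160. ] ctr [436.9  60.3] sides 7.1 8.1 ang 1.36 medz 92.7
hole ((291.1290588378906, 199.3494110107422), (17.29583740234375, 18.181915283203125), 92.86397552490234) [487.   60.4  60. ]
```

View pics/w1c.png

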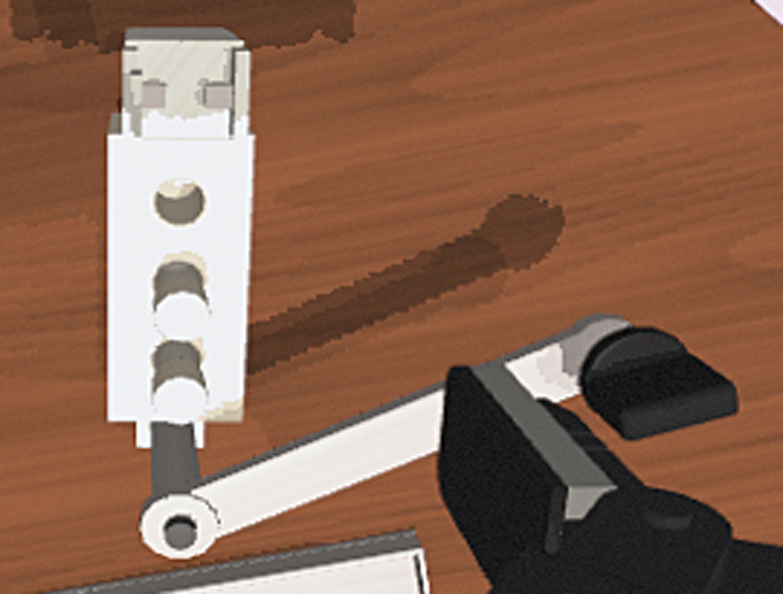

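The rack yaw is about -0.211 and its origin about (521.8, 53.1), with the hole at (487,60.4). Next I'll look at the stand with the same viewing geometry, so camera bias cancels.

Run:
```python
from h import *
A=1.36;tgt=[606-45,-230,300]
manip.move_ptp(tgt,down(A));c=snap("wrist","w2")
P=cloud(c);z=P[...,2];v,u=np.mgrid[:420,:560]
print(manip.observe()["ee_pos"],manip.observe()["joints"].round(2))
for lab,zz,t in(("cap",98,3),("stand",38,3)):
    m=(abs(z-zz)<t)&(np.hypot(P[...,0]-606,P[...,1]+239)<55)
    n,l,s,ce=cv2.connectedComponentsWithStats(m.astype(np.uint8))
    for i in range(1,n):
        if s[i,4]>60:
            k=l==i;r=cv2.minAreaRect(np.c_[u[k],v[k]].astype(np.float32));b=plane(c,cv2.boxPoints(r),zz)[:,:2]
            print(lab,s[i,4],r,plane(c,[r[0]],zz)[0].round(1),np.linalg.norm(b[1]-b[0]),np.linalg.norm(b[2]-b[1]),np.median(z[k]))
```

```text
[ 561.17335925 -228.44752008  300.48276622] [-0.5   0.14  1.61  0.    1.38 -1.86]
cap 353 ((276.5, 237.0), (20.0, 21.0), 90.0) [ 610.5 -239.6   98. ] 20.149347870191594 20.52381457729466 98.74914858417839
stand 1965 ((276.2583312988281, 219.13262939453125), (51.334171295166016, 51.597991943359375), 56.65929412841797) [ 610.8 -239.9   38. ] 58.25801114890286 59.31210543942648 38.8698214864221
```

View pics/w2.png

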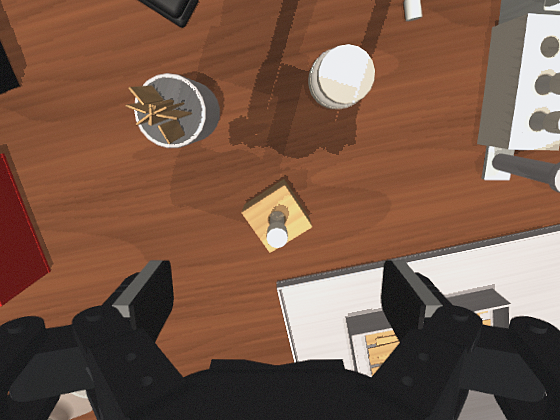

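The cap is at (276,237) and the fingers are centred near column 279. I'll grasp the tube, lift it, and check where it sits in the hand.

Run:
```python
from h import *
A=1.36;t=[610.5,-239.6]
manip.move_ptp(t+[180],down(A));manip.movel(t+[94],rate=120)
o=manip.observe();print(o["ee_pos"].round(1),o["wrist_force"].round(1))
effector.close(40);o=manip.observe();print(o["ee_pos"].round(1),o["wrist_force"].round(1),o["opening"],o["finger_force"])
manip.movel(t+[200],rate=120);o=manip.observe();print(o["ee_pos"].round(1),o["wrist_force"].round(1),o["opening"],o["finger_force"],o["clock"])
c=snap("wrist","w3");P=cloud(c);z=P[...,2]
e=o["ee_pos"]
for lo,hi in((205,212),(200,206)):
    m=(np.hypot(P[...,0]-e[0],P[...,1]-e[1])<25)&(z>lo)&(z<hi);print(m.sum(),P[m].mean(0) if m.any() else 0)
```

```text
[ 611.3 -240.1   95.1] [-0.6 -0.3  0.6]
[ 610.8 -239.7   94.4] [0.9 0.3 1.6] 0.2171401154597186 38.981950879096985
[ 609.8 -239.2  198.7] [-0.   0.4 -0.2] 0.21498947375235003 38.99234175682068 6.6583
952 [ 605.51624301 -238.51042439  209.70298099]
2784 [ 607.8362791  -239.08562961  202.96653276]
```

View pics/w3.png

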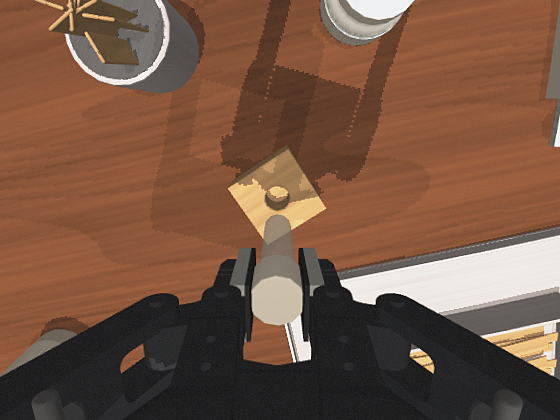

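The tube is held upright between the pads with the cap top at about (277,301), columns 251–303. I'll compute its offset from the TCP, carry it over the hole and lower it.

Run:
```python
from h import *
c=pickle.load(open("w3.pkl","rb"));P=cloud(c);z=P[...,2];e=np.array([609.8,-239.2])
v,u=np.mgrid[:420,:560]
hsv=c["img"].max(2)
m=(abs(z-203)<1.8)&(u>249)&(u<304)&(hsv>90)
r=cv2.minAreaRect(np.c_[u[m],v[m]].astype(np.float32));
off=plane(c,[r[0]],203)[0,:2]-e;print(r,np.median(z[m]),"offset seen",off, "along tool", off@[.209,.978],off@[.978,-.209])
A=1.36;h=np.array([487,60.4])
manip.movel([560,-60,240],rate=250)
manip.move_ptp([*h,205],down(A));manip.movel([*h,162],rate=100)
manip.dwell(.3);o=manip.observe();print(o["ee_pos"].round(1),o["clock"])
c=snap("wrist","w4")
```

```text
((276.5, 299.0), (52.0, 51.0), 90.0) 203.0868104730963 offset seen [-0.45469871 -0.15766188] along tool -0.24922535376808638 -0.4117440077462078
[487.5  60.4 162.7] 9.1417
```

View pics/w4.png

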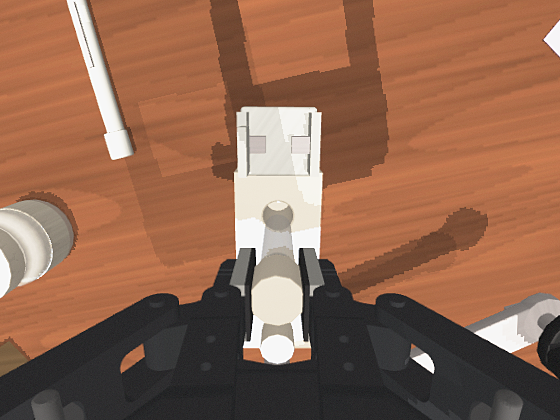

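The tube hangs right over the free hole, which is at (277,215). The measured offset is under 0.5 mm. I'll lower it while watching the force.

Run:
```python
from h import *
h=np.array([487,60.4]);z=162
while z>95.6:
    z=max(95.5,z-8);manip.movel([*h,z],rate=60)
    o=manip.observe();f=o["wrist_force"]
    if abs(f).max()>6 or z<104: print(z,o["ee_pos"].round(1),f.round(1))
    if f[2]>12: print("contact");break
manip.dwell(.2);print(manip.observe()["ee_pos"].round(1),manip.observe()["wrist_force"].round(1),manip.observe()["clock"])
```

```text
98 [486.5  60.4  97.4] [-0.4  0.  -0.2]
95.5 [487.9  60.4  96.3] [0.1 0.2 3.8]
[487.8  60.4  96.3] [0.3 0.4 4.6] 11.9083
```

The tube is seated (TCP 96.3, as predicted). I'll release it, then swing the bar shut with closed fingers, pushing on its open side.

```bash
cat >> h.py <<'E'
YAW=-.211;O=np.array([521.8,53.1])
def rk(x,y): 
    c,s=np.cos(YAW),np.sin(YAW);return O+[c*x-s*y,s*x+c*y]
def barp(th,r,d):
    return rk(85-r*np.cos(th)+d*np.sin(th), r*np.sin(th)+d*np.cos(th)), YAW+np.pi/2-th
E
python3 - <<'E'
from h import *
effector.gripper_open();manip.movel([487,60.4,230],rate=200)
c=snap("wrist","w5");P=cloud(c);m=(abs(P[...,2]-100)<3)&(np.hypot(P[...,0]-487,P[...,1]-60.4)<16);print("cap",m.sum(),P[m].mean(0))
effector.close(40)
def go(th,d,z,rate):
    p,a=barp(th,105,d);manip.movel([*p,z],down(a),rate=rate)
p,a=barp(1.1,105,75);manip.move_ptp([*p,230],down(a));go(1.1,75,126,150)
print(manip.observe()["ee_pos"],manip.observe()["opening"],manip.observe()["joints"].round(2))
go(1.1,32,126,80)
th=1.1
while th>.1:
    th-=.1;go(th,28,126,120);f=manip.observe()["wrist_force"]
    if np.linalg.norm(f)>15: print(th,f.round(1))
    if np.linalg.norm(f)>40: break
print(th,manip.observe()["wrist_force"].round(1),manip.observe()["clock"]);snap("wrist","w6")
E
```

```text
cap 620 [487.76518014  60.63586236 100.71185025]
[651.26678131 156.07795446 127.17793826] 0.0011321829746826558 [ 0.13  0.43  1.59  0.    1.11 -0.13]
1.3877787807814457e-16 [ 0.3 -0.4  0. ] 19.65
```

View pics/w6.png

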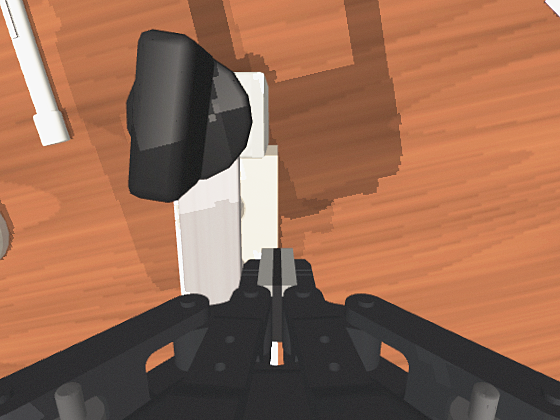

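The bar has swung nearly over the row and the fingers at (277,255) are still a little off its edge. I'll keep pushing in until it meets the stop.

Run:
```python
from h import *
d=28
while d>11:
    d-=1;p,a=barp(0,105,d);manip.movel([*p,126],down(a),rate=60);f=manip.observe()["wrist_force"]
    n=f[:2]@[-np.sin(YAW),np.cos(YAW)]
    print(d,n.round(1),end="; ")
    if n>14:break
manip.dwell(.3);print(manip.observe()["wrist_force"].round(1))
p,a=barp(0,105,35);manip.movel([*p,126],down(a),rate=100);manip.movel([*p,230],down(a),rate=200)
q=rk(-85-50,0);manip.move_ptp([*q,300],down(1.36));c=snap("wrist","w7")
P=cloud(c);z=P[...,2];v,u=np.mgrid[:420,:560]
R=P[...,:2]-O;cs,s=np.cos(YAW),np.sin(YAW);X=R[...,0]*cs+R[...,1]*s;Y=-R[...,0]*s+R[...,1]*cs
m=(abs(z-112.5)<2.5)&(X>-60)&(X<80)&(abs(Y)<25)
print("bar",m.sum());f=np.polyfit(X[m],Y[m],1);print("slope,th",f,[ (x,Y[m&(abs(X-x)<4)].min().round(1),Y[m&(abs(X-x)<4)].max().round(1)) for x in(-50,-25,0,25,50) if (m&(abs(X-x)<4)).any()])
m=(z>162)&(z<170)&(abs(X+85)<30)&(abs(Y)<30);r=cv2.minAreaRect(np.c_[X[m],Y[m]].astype(np.float32));print("knob top",m.sum(),r,np.median(z[m]))
print(manip.observe()["clock"])
```

```text
27 -0.2; 26 0.9; 25 3.4; 24 6.2; 23 9.0; 22 10.6; 21 14.3; [ 3.4 13.5 -2.7]
bar 256
slope,th [ 5.67809551e-04 -7.23493506e-01] [(25, np.float64(-5.3), np.float64(3.9)), (50, np.float64(-7.4), np.float64(6.0))]
knob top 52 ((-102.07217407226562, 2.9962785243988037), (12.388579368591309, 3.021571397781372), 88.64789581298828) 164.07913682038748
23.375
```

View pics/w7.png

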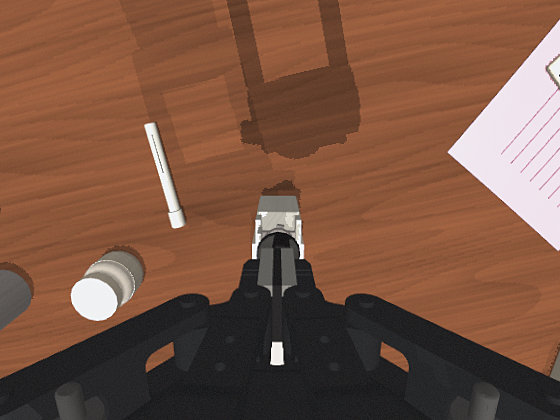

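The bar met its stop with a steady 13.5 N. The closed fingers hide the knob at (278,245), so I'll open the gripper and measure the wing numerically.

Run:
```python
from h import *
effector.gripper_open();q=rk(-85-50,0);manip.movel([*q,330],rate=150);c=snap("wrist","w8")
P=cloud(c);z=P[...,2]
R=P[...,:2]-O;cs,s=np.cos(YAW),np.sin(YAW);X=R[...,0]*cs+R[...,1]*s;Y=-R[...,0]*s+R[...,1]*cs
v,u=np.mgrid[:420,:560]
m=(abs(z-112.5)<2.5)&(X>-66)&(X<70)&(abs(Y)<25)
for x in(-55,-25,0,25,50):
    k=m&(abs(X-x)<4)
    if k.any():print(x,Y[k].min().round(1),Y[k].max().round(1))
m=(z>162)&(z<170)&(abs(X+85)<35)&(abs(Y)<35)
r=cv2.minAreaRect(np.c_[X[m],Y[m]].astype(np.float32));print("knob top",m.sum(),r,np.median(z[m]))
k=(z>129)&(z<142)&(abs(X+85)<35)&(abs(Y)<35);print("disc",k.sum(),X[k].min(),X[k].max(),Y[k].min(),Y[k].max())
cv2.imwrite("pics/w8c.png",cv2.resize(c["img"][120:330,140:420],None,fx=2.8,fy=2.8,interpolation=cv2.INTER_CUBIC))
```

```text
-55 -11.1 11.7
-25 -11.4 12.0
0 -11.6 11.1
25 -11.9 11.3
50 -12.1 11.5
knob top 600 ((-84.61013793945312, 0.4385814666748047), (12.947402000427246, 37.732242584228516), 80.61062622070312) 165.5702894119664
disc 664 -103.50921689587669 -67.53211753543728 -17.707437355968377 19.193371499916104
```

View pics/w8c.png

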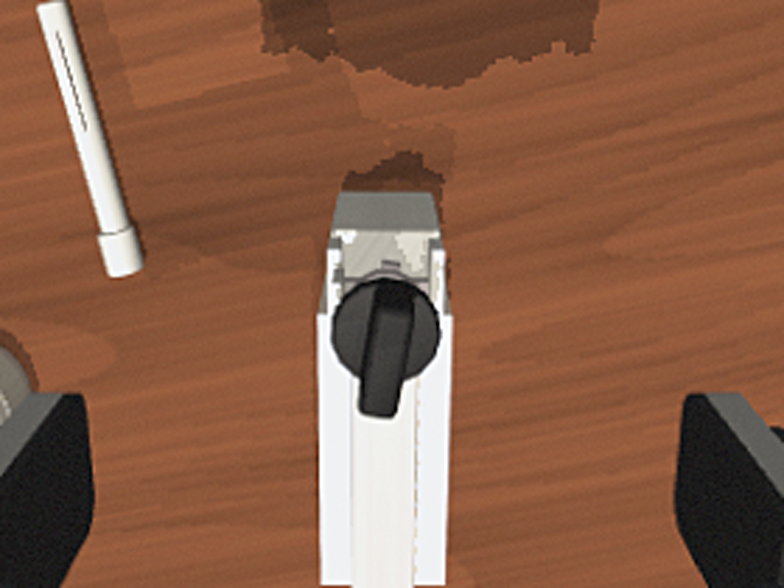

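Looking down, the wing lies along the bar at (385,345) in the crop, turned about 0.16 rad clockwise, with its centre at rack (-84.6, 0.4). I'll grip the wing, push it down, turn it, and check the result before letting go.

Run:
```python
from h import *
p=rk(-84.8,.3);a=YAW+np.deg2rad(80.6)
manip.move_ptp([*p,230],down(a));manip.movel([*p,166],rate=100)
print(manip.observe()["ee_pos"].round(1),manip.observe()["wrist_force"].round(1))
effector.close(70);o=manip.observe();print(o["ee_pos"].round(1),o["opening"],o["finger_force"],o["wrist_force"].round(1))
z=166
while z>146:
    z-=2;manip.movel([*p,z],rate=40);o=manip.observe();print(z,o["ee_pos"][2].round(1),o["wrist_force"].round(1))
    if o["wrist_force"][2]>25:break
print(o["clock"])
```

```text
[439.6  71.2 166.9] [-0.6  0.1  0.4]
[439.2  71.5 166.3] 0.13645184026719392 70.03511309623718 [-0.2  2.4  1.5]
164 164.3 [-1.   2.8  3.2]
162 162.1 [-0.7  4.7  4.5]
160 160.2 [-0.1  3.9  3.6]
158 158.3 [-0.7  4.6  5.5]
156 156.4 [-1.2  4.5  5.7]
154 154.4 [-0.6  3.5  6.4]
152 152.6 [-0.9  4.9  8.3]
150 150.6 [-1.7  4.7  7.8]
148 148.7 [-1.8  4.5  7.3]
146 148.0 [-5.   3.2 15.6]
29.0333
```

The stem is fully down (18 mm travelled, force rising at the bottom). Now I'll turn it clockwise.

Run:
```python
from h import *
p=rk(-84.8,.3);a=YAW+np.deg2rad(80.6);end=YAW+np.pi/2-1.57
while a>end+1e-6:
    a=max(end,a-.2);manip.movel([*p,146],down(a),rate=40);o=manip.observe();print(round(YAW+np.pi/2-a,2),o["ee_pos"].round(1),o["wrist_force"].round(1),o["wrist_torque"].round(2),round(o["clock"],1))
    if abs(o["wrist_torque"][2])>3 or np.linalg.norm(o["wrist_force"])>60:break
y=o["orientation"][:,1];print("y ang knob",YAW+np.pi/2-np.arctan2(y[1],y[0]),o["joints"].round(2),o["finger_force"])
```

```text
0.36 [439.3  71.5 148. ] [-5.3  4.  15.6] [ 0.72  0.89 -0.04] 29.4
0.56 [439.4  71.5 148. ] [-4.8  4.6 14.1] [0.74 0.9  0.  ] 29.7
0.76 [439.4  71.5 148. ] [-3.6  4.9 15.1] [0.77 0.88 0.  ] 30.1
0.96 [439.4  71.6 148. ] [-4.9  4.3 15.6] [ 0.77  0.88 -0.02] 30.4
1.16 [439.4  71.6 148. ] [-4.8  4.5 14.4] [ 0.8   0.86 -0.03] 30.8
1.36 [439.5  71.6 148. ] [-4.1  4.3 14.7] [ 0.86  0.89 -0.04] 31.1
1.56 [439.5  71.6 148. ] [-4.1  4.5 14.9] [0.86 0.87 0.11] 31.5
1.57 [439.5  71.7 148. ] [-4.8  5.6 14.8] [0.88 0.84 0.22] 31.7
y ang knob 1.569014062215862 [ 0.   -0.05  2.12  0.    1.07  0.21] 71.84070110321045
```

Run:
```python
from h import *
p=rk(-84.8,.3)
manip.movel([*p,149.5],rate=30);print(manip.observe()["wrist_force"].round(1))
effector.gripper_open();manip.movel([*p,260],rate=150)
manip.move_ptp([*rk(-135,0),330],down(1.36));c=snap("wrist","w9")
P=cloud(c);z=P[...,2];R=P[...,:2]-O;cs,s=np.cos(YAW),np.sin(YAW);X=R[...,0]*cs+R[...,1]*s;Y=-R[...,0]*s+R[...,1]*cs
m=(z>140)&(z<175)&(abs(X+85)<35)&(abs(Y)<35);t=m&(abs(z-np.percentile(z[m],80))<3)
print("knob top",t.sum(),cv2.minAreaRect(np.c_[X[t],Y[t]].astype(np.float32)),np.median(z[t]))
m=(abs(z-112.5)<2.5)&(abs(Y)<25)
for x in(-50,0,50):
    k=m&(abs(X-x)<4);print(x,Y[k].min().round(1),Y[k].max().round(1))
o=manip.observe();print(o["wrist_force"].round(1),o["clock"])
```

```text
[-2.4  4.6  8.2]
knob top 538 ((-84.600341796875, 0.28707122802734375), (12.750051498413086, 37.35869598388672), 0.29815077781677246) 150.69658755730742
-50 -11.6 11.2
0 -12.1 11.6
50 -12.6 10.9
[ 0.3 -0.6  0.9] 35.0167
```

The released knob stays about 15 mm down, with the wing across the bar and the bar shut. I'm handing it in.

```bash
python3 -c "
from rig import order
print(order.hand_in())"
```

```text
the job is handed in; nothing more can be done
None
```

I put the tube fully home in the free hole, swung the bar shut against its stop, and caught the knob about 15 mm down and a quarter turn clockwise; I handed in at about 35 s, but the hand-in gave no verdict.

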